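# Meter one pocket of caster balls from a slide-gate hopper

## Task

Two slide-gate hoppers stand on the lab bench; use the one filled with white plastic balls. Pull its gate out by the upright tab only far enough that the balls in the pocket farthest from the tab drop into the tray below, keeping the balls of the other two pockets in the hopper, then push the gate fully shut and let go. Leave the gate of the other hopper, the one with black rollers, shut.

Things in the scene. Friction and masses are not known exactly. Their poses are not given: they have to be found in the camera images.
- ball_hopper: Fixed grey plastic and aluminium hopper, barred on its -y side, on posts, 142 x 70 mm, 135 mm high (lip at +y 155 mm), holding white balls. Origin: on the table under its centre, z up. The gate is pulled along -x, shut along +x. Below, a fixed tray, rim 38 mm high, spans x -71 to 71, y -115 to 39 mm; a chute rolls balls to its -y side.
- gate_tab (a point): Grip point on the hopper's gate tab: an upright steel plate 10 mm thick (point x), 26 mm wide (point y), standing 75 to 165 mm above the table. The point is in its middle, 15 mm below its top. Axes parallel to the hopper's: pull along -x, shut along +x. Gate shut, it is at hopper x = -135 mm, y = 0; the hopper begins 64 mm from it. Moves with the gate.
- gate (a joint): Travel of the hopper's gate, m: 0 fully shut (hard stop), growing as pulled out, at most 0.11; starts at 0 to 0.010. About 2 N friction; stays where left. A solid plate whose trailing end uncovers the pocket farthest from the tab first: its balls fall at about 0.038, it is wholly open at 0.040. The middle pocket starts to open at 0.046; balls fall from it at about 0.077. 0.055 is a good setting.
- far_ball1_center (a point): Centre of the upper of two white plastic balls (24 mm, 11 g) in the pocket farthest from the tab. The three pockets, 34 mm square, two balls one on the other in each, lie at hopper x = +40 (far), 0 (middle) and -40 mm, open at the top. The balls rest on the gate, 75 mm above the table. The lower ball falls first, this one right after it.
- mid_ball0_center (a point): Centre of the lower white ball (24 mm) in the middle pocket, about 87 mm above the table; it must stay in the hopper.
- other_gate (a joint): Travel of the gate of the other hopper, of the same make, which holds black rubber rollers (24 mm diameter, 22 mm high), m: 0 is shut, as at the start. To be left shut.

How it is judged:
On the way:
1. the gate is pulled out and the balls of the far pocket have dropped to the tray (value of joint gate above 0.025 m and height (world z) of far_ball1_center below 0.055 m), for 0.1 s.
At the end, for the whole second after the job is handed in: The ball hopper's gate is shut to within 10 mm and still, the far pocket's balls are in the tray under the hopper, the middle pocket's balls are still in the hopper, and the other hopper's gate is shut to within 10 mm (value of joint each of gate, other_gate below 0.01 m and velocity of joint gate below 0.01 m/s and height (world z) of far_ball1_center below 0.055 m and x of far_ball1_center in the frame of ball_hopper between -0.071 and 0.071 m and y of far_ball1_center in the frame of ball_hopper between -0.115 and 0.039 m and height (world z) of mid_ball0_center above 0.075 m and x of mid_ball0_center in the frame of ball_hopper between -0.022 and 0.022 m); the robot touches nothing.
It fails at once if the other hopper's gate is opened by more than 15 mm (value of joint other_gate above 0.015 m).
It fails at once if a ball of the middle pocket drops out (height (world z) of mid_ball0_center below 0.07 m).
It also fails if it takes over 32 s, if anything falls off the work surface, if the arm or the gripper's body presses on something with over 40 N, if the wrist force passes 120 N, or if a joint passes its speed limit or range.

## Robot

A 6-joint arm with a two-finger parallel gripper is mounted at the origin on the work surface. World frame = base frame: x ahead of the robot, y to its left, z up, the work surface at z = 0. Lengths are in m, angles in rad, forces in N, time in s.
With the tool pointing down it reaches from about 0.25 to 0.775 m from the base axis. Payload 4 kg.
Tool frame: the origin (TCP) lies at the very end of the fingers, on their centre line; the grasp point (between the pads) lies 19 mm behind it; z points along the fingers, y is the direction in which the jaws open and shut (so a half turn about z gives the same grasp; the last joint's range is limited). The gripper opens to 94 mm and grips with 3 to 60 N. Pads are 16 mm wide; open, the fingers measure 119 mm over their backs; the gripper's body (75 mm by 177 mm) begins 78 mm behind the grasp point.
Start: joints at [1.005, 0.087, 1.371, -0, 1.684, -0.103], TCP at [0.246, 0.492, 0.174] pointing down, gripper open.
Joint ranges: [-3.1, 3.1], [-0.76, 2.03], [0.27, 2.55], [-1.08, 4.22], [0.17, 2.65], [-2.57, 2.57]. Speed limits (rad/s): [2.79, 2.79, 3.14, 3.14, 3.14, 3.14].

## Interface

Orientations are given as a unit quaternion [x, y, z, w].
In Python, from cell import ctrl gives the robot as it stands.
- The arm moves only by the shell command python3 -m inch 'ROWS' [OPENING] [FORCE]. ROWS is JSON, a list of rows, each an object with "travel": the shift along the world's x, y, z in m, a list of three; "delta_rot": the turn, a rotation vector about the world's x, y, z in degrees, a list of three. A call has 1 to 12 rows; each row shifts and turns the commanded pose from where the row before left it; what a row does not reach is not made up. A row lasts 1/12 s, in which the tool goes at most 41.7 mm and 7.16 degrees, less where a joint would pass 70% of its speed; a pose out of reach is approached as far as the arm can. A call with a gripper value outside its range is refused whole. OPENING is the closure in counts, from 0 (fully open) to 255 (shut), set as the call begins (- or left out, the last holds). The fingers move at their own pace and stop on an object; FORCE is the grip in N (left out, the last holds). Time passes only in rows, so rows that do not move let the fingers close. It gives the time, the measured TCP pose, the force and the opening at its end, in the units of the state.
- ctrl.state(): the state, without advancing time (a new reading comes with each control period).
- ctrl.snapshot(name): name is "side" or "top" or "wrist"; returns a dict with "pixels" (384x512x3 uint8, blue, green, red), "vfov" (degrees; the focal length in pixels is half the picture's height over the tangent of half this angle, whatever the lens; pixels are square), "cx", "cy" (the principal point, pixels), "R" (3x3) and "t" (3): a world point X has camera coordinates R X + t. Camera axes: x right, y down, z forward; pixel columns grow to the right and rows downward; lengths in m; the calibration is good to about 2 mm. A picture is of the moment at which its call begins. There is no depth.
- ctrl.close_job(): hands the job in, once; it reports no verdict.
The state is a dict: "time": time; "joint_pos": joint angles; "dq": joint speeds; "joint_torque": joint torques, N m; "position": TCP position; "ee_rot": TCP orientation; "wrist_force": force on the tool from outside, world axes, zero at the start; "ft_torque": the same for the moment, N m; "grip_width": opening from 0.0 (shut) to 1.0 (fully open).
Only numpy, scipy, OpenCV 4.12 (cv2) and the standard library are available. Lean on these libraries where they do the work, as an engineer would, in place of code of your own. Each camera call takes 0.05 s, during which the arm holds its last target.

## Working session

There is one attempt and no reset: what is moved stays moved. The work goes in short steps, Python scripts to look and compute and a shell command to move; the robot and the scene stay as the last step left them, time stands still between calls to the robot, and variables do not carry over. Pictures are saved under pics/ and viewed, and the job is handed in when it is done.

```bash
mkdir -p pics; cat > h.py <<'E'
import numpy as np, cv2
from cell import ctrl
def snap(n,f):
    s=ctrl.snapshot(n); im=np.asarray(s["pixels"],dtype=np.uint8); cv2.imwrite("pics/"+f+".png",im)
    np.savez("pics/"+f+".npz",**{k:np.asarray(v) for k,v in s.items()})
    return s
def load(f): return dict(np.load("pics/"+f+".npz"))
def ray(s,u,v):
    R=np.array(s["R"]);t=np.array(s["t"]);f=192/np.tan(np.radians(float(s["vfov"]))/2)
    d=R.T@np.array([(u-float(s["cx"]))/f,(v-float(s["cy"]))/f,1]);return -R.T@t,d
def onz(s,u,v,z):
    c,d=ray(s,u,v);return c+d*(z-c[2])/d[2]
def proj(s,X):
    f=192/np.tan(np.radians(float(s["vfov"]))/2);p=np.array(s["R"])@np.array(X)+np.array(s["t"])
    return float(s["cx"])+f*p[0]/p[2],float(s["cy"])+f*p[1]/p[2]
E
python3 - <<'E'
from h import *
for n in("side","top","wrist"):
    s=snap(n,n+"0");print(n,s["vfov"],s["cx"],s["cy"],(-np.array(s["R"]).T@np.array(s["t"])).round(3))
print(ctrl.state())
E
```

```text
side 45.507899219326454 254.31413900266446 192.55940815501006 [ 0.167 -0.415  0.817]
top 42.51234678803138 256.93582437639253 194.1194716381031 [0.386 0.112 1.088]
wrist 58.334243088079155 254.36557466727209 188.5268381565767 [0.172 0.528 0.384]
{'time': 0.15, 'joint_pos': array([ 1.00487879e+00,  8.77907292e-02,  1.37186969e+00, -1.56161987e-05,
        1.68363113e+00, -1.03071995e-01]), 'dq': array([-0.00106462, -0.0031237 , -0.00275427,  0.0008157 ,  0.00280449,
        0.00087109]), 'joint_torque': array([ 1.63711633e-03, -3.40644372e+01, -3.02792716e+01,  7.18697766e-02,
        3.04931332e-02, -1.14769550e-04]), 'position': array([0.2453123 , 0.49173088, 0.17278909]), 'ee_rot': array([ 2.29363361e-01,  9.73340499e-01, -8.04912098e-04, -2.71536556e-04]), 'wrist_force': array([-0.19824742,  0.28652887,  1.04026514]), 'ft_torque': array([ 0.03832236, -0.00916259,  0.01218123]), 'grip_width': 1.0005995580035023}
```

View pics/top0.png

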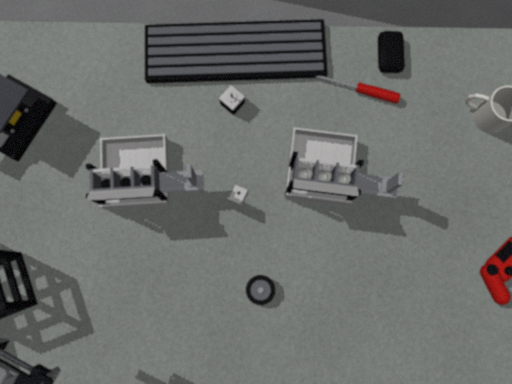

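View pics/side0.png

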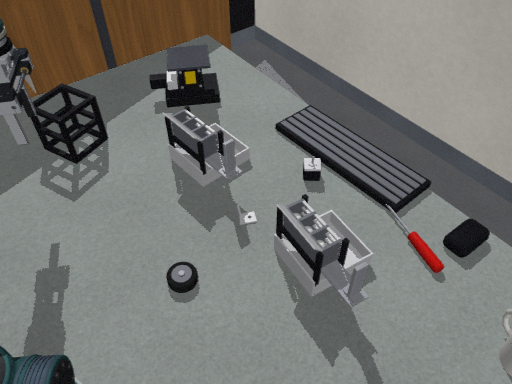

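View pics/wrist0.png

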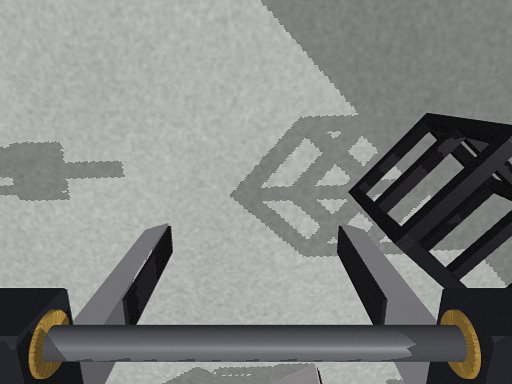

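The top view shows both hoppers, one at about (130,180) with dark contents and one at about (325,175) with light contents. Both tabs point right in the image. I'll zoom in to confirm.

```bash
python3 - <<'E'
from h import *
a=load("top0");im=a["pixels"]
cv2.imwrite("pics/z1.png",cv2.resize(im[115:225,270:420],None,fx=5.2,fy=5.2,interpolation=cv2.INTER_CUBIC))
b=load("side0")["pixels"]
cv2.imwrite("pics/z2.png",cv2.resize(b[180:310,260:390],None,fx=4.5,fy=4.5,interpolation=cv2.INTER_CUBIC))
for u,v in((0,0),(512,0),(0,384),(325,180)): print(onz(a,u,v,0).round(3))
E
```

```text
[1.03  0.722 0.   ]
[ 1.051 -0.503  0.   ]
[0.159 0.637 0.   ]
[ 0.603 -0.048  0.   ]
```

View pics/z1.png

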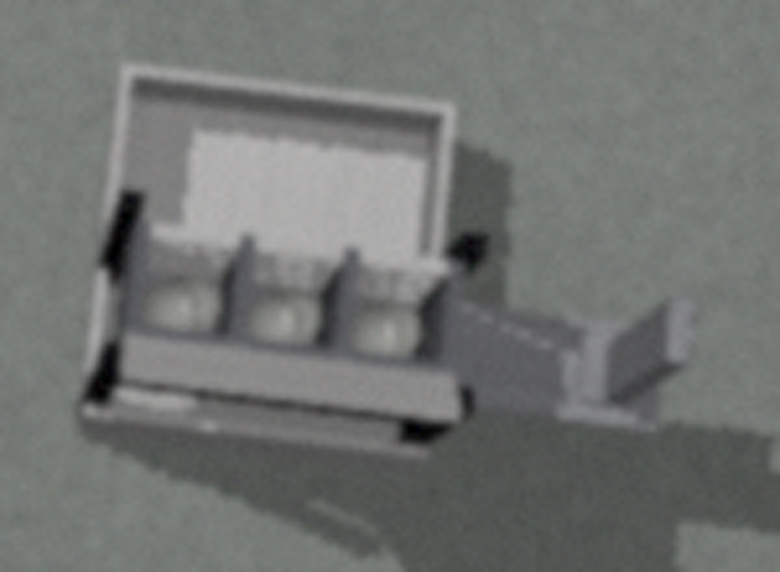

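View pics/z2.png

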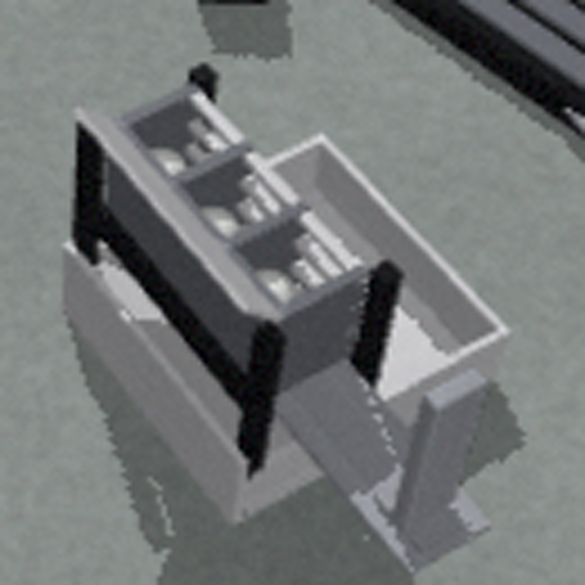

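The right-hand hopper, at top-view pixel (325,175), holds the white balls. Its tab is at about (400,180), and the pull direction is image right, which is world -y. I'll compute the frame from the tray rim corners and cross-check it against the tab top.

```bash
python3 - <<'E'
from h import *
a=load("top0");b=load("side0")
g=lambda p:(270+p[0]/5.2-.4,115+p[1]/5.2-.4)
C=[onz(a,*g(p),.038) for p in((125,68),(452,105),(85,410),(430,455))]
H=np.array([[71,-115],[-71,-115],[71,39],[-71,39]])/1e3
C=np.array(C)[:,:2];print(C.round(3))
M,_=cv2.estimateAffinePartial2D(H,C);print(M.round(4));yaw=np.degrees(np.arctan2(M[1,0],M[0,0]));print("yaw",yaw,"scale",np.hypot(M[0,0],M[1,0]))
for i in ((0,1),(2,3),(2,0),(3,1)):print(np.degrees(np.arctan2(*(C[i[0]]-C[i[1]])[::-1])))
th=np.radians(yaw);R=np.array([[np.cos(th),-np.sin(th)],[np.sin(th),np.cos(th)]])
o=(C.mean(0)-R@H.mean(0));print("origin",o, "tab pred",o+R@[-.135,0])
print("tab top top-view",onz(a,*g((680,335)),.165))
s=lambda p:(260+p[0]/4.5-.4,180+p[1]/4.5-.4)
for p in((428,395),(450,408),(497,378),(472,370)):print("side tab corner",onz(b,*s(p),.165).round(4))
for p in((322,135),(508,330),(65,245),(235,520)):print("side tray",onz(b,*s(p),.038).round(4))
t=np.r_[o+R@[-.135,0],.165];print(proj(a,t),proj(b,t),g((680,335)))
E
```

```text
[[ 0.713  0.026]
 [ 0.698 -0.113]
 [ 0.565  0.042]
 [ 0.548 -0.101]]Traceback (most recent call last):
  File "<stdin>", line 7, in <module>
cv2.error: OpenCV(4.12.0) /io/opencv/modules/calib3d/src/ptsetreg.cpp:1108: error: (-215:Assertion failed) count >= 0 && to.checkVector(2) == count in function 'estimateAffinePartial2D'
```

```bash
python3 - <<'E'
from h import *
a=load("top0");b=load("side0")
g=lambda p:(270+p[0]/5.2-.4,115+p[1]/5.2-.4)
s=lambda p:(260+p[0]/4.5-.4,180+p[1]/4.5-.4)
H=np.array([[71,-115],[-71,-115],[71,39],[-71,39]])/1e3
CA=np.array([onz(a,*g(p),.038) for p in((125,68),(452,105),(85,410),(430,455))])[:,:2]
CB=np.array([onz(b,*s(p),.038) for p in((322,135),(508,330),(65,245),(235,520))])[:,:2]
for C in(CA,CB):
    print(C.round(3))
    h=H-H.mean(0);c=C-C.mean(0)
    U,S,Vt=np.linalg.svd(c.T@h);R=U@np.diag([1,np.linalg.det(U@Vt)])@Vt
    o=(C.mean(0)-R@H.mean(0));print("origin",o,"yaw",np.degrees(np.arctan2(R[1,0],R[0,0])), "tab",o+R@[-.135,0])
    t=np.r_[o+R@[-.135,0],.165];print(proj(a,t),proj(b,t))
print("tab top top-view",g((680,335)),onz(a,*g((680,335)),.165))
for p in((428,395),(450,408),(497,378),(472,370)):print("side tab corner",onz(b,*s(p),.165).round(4))
E
```

```text
[[ 0.713  0.026]
 [ 0.698 -0.113]
 [ 0.565  0.042]
 [ 0.548 -0.101]]
origin [ 0.59322191 -0.03256683] yaw 84.09078518707021 tab [ 0.57932332 -0.16684948]
(np.float64(399.6914210425594), np.float64(176.42296800381055)) (np.float64(361.91947454317733), np.float64(263.824423656927))
[[ 0.713  0.026]
 [ 0.697 -0.113]
 [ 0.567  0.051]
 [ 0.53  -0.11 ]]
origin [ 0.58881898 -0.0318747 ] yaw 82.69011445966184 tab [ 0.57164216 -0.16577749]
(np.float64(399.2761420023701), np.float64(180.35488792060494)) (np.float64(358.29791401983107), np.float64(265.71321993421026))
tab top top-view (400.3692307692308, 179.0230769230769) [ 0.57426709 -0.16796586  0.165     ]
side tab corner [ 0.5644 -0.1644  0.165 ]
side tab corner [ 0.5667 -0.1735  0.165 ]
side tab corner [ 0.5906 -0.175   0.165 ]
side tab corner [ 0.5858 -0.1667  0.165 ]
```

```bash
python3 -m inch '[{"travel":[0.014,-0.022,0.010],"delta_rot":[0,0,0.9]},{"travel":[0.014,-0.028,0.010],"delta_rot":[0,0,0.9]},{"travel":[0.014,-0.028,0.010],"delta_rot":[0,0,0.9]},{"travel":[0.014,-0.028,0.010],"delta_rot":[0,0,0.9]},{"travel":[0.014,-0.028,0.010],"delta_rot":[0,0,0.9]},{"travel":[0.014,-0.028,0.010],"delta_rot":[0,0,0.9]},{"travel":[0.014,-0.028,0.010],"delta_rot":[0,0,0.9]},{"travel":[0.014,-0.028,0.010],"delta_rot":[0,0,0.9]},{"travel":[0.014,-0.028,0],"delta_rot":[0,0,0.9]},{"travel":[0.014,-0.028,0],"delta_rot":[0,0,0.9]},{"travel":[0.014,-0.028,0],"delta_rot":[0,0,0.9]},{"travel":[0.014,-0.028,0],"delta_rot":[0,0,0.9]}]' 130 20
```

```text
time: 1.15
position: [0.4138, 0.1607, 0.2536]
ee_rot: [0.136, 0.991, 0.0, -0.0]
wrist_force: [0.5, 0.5, -0.3]
grip_width: 0.489
```

```bash
python3 -m inch '[{"travel":[0.014,-0.028,0],"delta_rot":[0,0,0.9]},{"travel":[0.014,-0.028,0],"delta_rot":[0,0,0.9]},{"travel":[0.014,-0.028,0],"delta_rot":[0,0,0.9]},{"travel":[0.014,-0.028,0],"delta_rot":[0,0,0.9]},{"travel":[0.014,-0.028,0],"delta_rot":[0,0,0.9]},{"travel":[0.014,-0.028,0],"delta_rot":[0,0,0.9]},{"travel":[0.014,-0.028,0],"delta_rot":[0,0,0.9]},{"travel":[0.014,-0.028,0],"delta_rot":[0,0,0.9]},{"travel":[0.014,-0.028,0],"delta_rot":[0,0,0.9]},{"travel":[0.014,-0.028,0],"delta_rot":[0,0,0.9]},{"travel":[0.014,-0.028,0],"delta_rot":[0,0,0.6]},{"travel":[0.008,-0.022,0],"delta_rot":[0,0,0]}]'
python3 - <<'E'
from h import *
snap("wrist","w1");snap("top","top1");print(ctrl.state()["position"])
E
```

```text
time: 2.15
position: [0.5762, -0.17, 0.2524]
ee_rot: [0.054, 0.999, 0.0, -0.001]
wrist_force: [-1.1, -0.3, -0.2]
grip_width: 0.492
[ 0.57580847 -0.17110701  0.25139499]
```

View pics/w1.png

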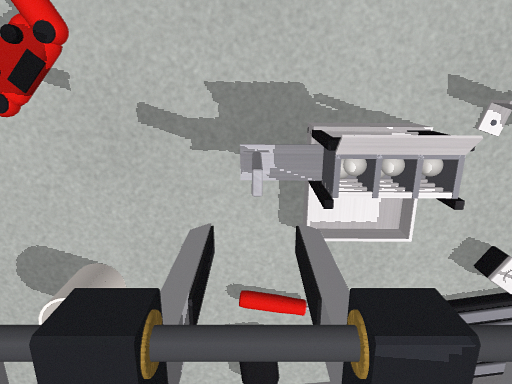

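The wrist view shows the tab at about (257,178), lined up with the gap between the jaws at column 255. The white balls sit in the pockets at columns 355, 392 and 430. I'll zoom in to measure the tab top.

```bash
python3 - <<'E'
from h import *
im=load("w1")["pixels"]
cv2.imwrite("pics/z3.png",cv2.resize(im[130:210,225:345],None,fx=6,fy=6,interpolation=cv2.INTER_NEAREST))
E
```

```text
(no output)
```

View pics/z3.png

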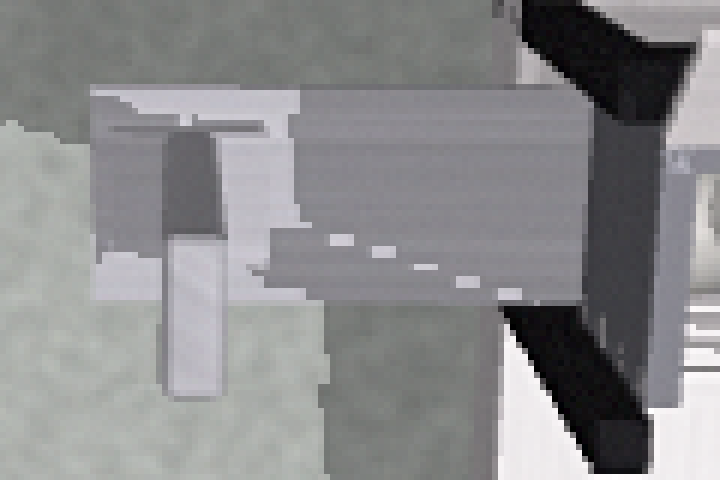

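```bash
python3 - <<'E'
from h import *
a=load("w1")
z=lambda x,y:(225+x/6-.4,130+y/6-.4)
P=[onz(a,*z(*p),.165) for p in((168,237),(225,237),(168,396),(225,396))]
for p in P:print(p.round(4))
print(np.mean(P,0).round(4), ctrl.state()["position"],ctrl.state()["ee_rot"],ctrl.state()["grip_width"])
t=load("top1");g=onz(t,400.37,179,.165);print(g)
E
```

```text
[ 0.5637 -0.1709  0.165 ]
[ 0.5647 -0.1625  0.165 ]
[ 0.5883 -0.1736  0.165 ]
[ 0.5893 -0.165   0.165 ]
[ 0.5765 -0.168   0.165 ] [ 0.57580847 -0.17110701  0.25139499] [ 5.54853106e-02  9.98458339e-01  6.78219264e-05 -1.52324738e-03] 0.4884231390660662
[ 0.57431211 -0.16796896  0.165     ]
```

```bash
python3 -m inch '[{"travel":[0,0.003,-0.010],"delta_rot":[0,0,0]},{"travel":[0,0,-0.018],"delta_rot":[0,0,0]},{"travel":[0,0,-0.020],"delta_rot":[0,0,0]},{"travel":[0,0,-0.020],"delta_rot":[0,0,0]},{"travel":[0,0,-0.020],"delta_rot":[0,0,0]},{"travel":[0,0,-0.018],"delta_rot":[0,0,0]},{"travel":[0,0,-0.012],"delta_rot":[0,0,0]},{"travel":[0,0,0],"delta_rot":[0,0,0]},{"travel":[0,0,0],"delta_rot":[0,0,0]}]'
python3 - <<'E'
from h import *
snap("wrist","w2");snap("side","s2");print(ctrl.state()["position"])
b=load("s2")["pixels"]
w=load("w2")["pixels"]
cv2.imwrite("pics/z4.png",np.hstack([cv2.resize(b[160:320,250:410],(380,380)),cv2.resize(w[100:384,140:424],(380,380))]))
E
```

```text
time: 3.0
position: [0.575, -0.1637, 0.1353]
ee_rot: [0.053, 0.999, 0.0, -0.001]
wrist_force: [-0.6, 0.8, -0.1]
grip_width: 0.491
[ 0.5762502  -0.16459767  0.13733445]
```

View pics/z4.png

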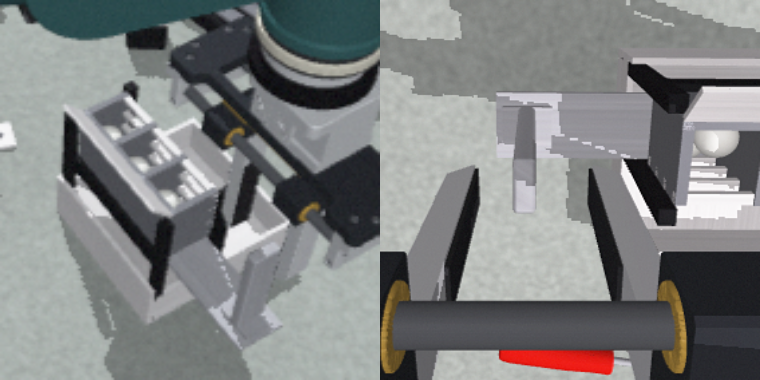

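```bash
python3 - <<'E'
from h import *
b=load("s2");w=load("w2")
st=ctrl.state()
p=st["position"]
from scipy.spatial.transform import Rotation as Ro
R=Ro.from_quat(st["ee_rot"]).as_matrix();print(R.round(3))
for n,q in(("tcp",p),("graspp",p-0.019*R[:,2]),("tipL",p+.028*R[:,1]),("tipR",p-.028*R[:,1]),("tab",np.array([.5765,-.168,.165]))):
    print(n,q.round(3),np.round(proj(b,q),1),np.round(proj(w,q),1))
cv2.imwrite("pics/z5.png",cv2.resize(b["pixels"][215:315,300:400],(600,600),interpolation=cv2.INTER_NEAREST))
cv2.imwrite("pics/z6.png",cv2.resize(w["pixels"][150:300,180:330],(600,600),interpolation=cv2.INTER_NEAREST))
E
```

```text
[[-0.994  0.106  0.002]
 [ 0.106  0.994 -0.001]
 [-0.003 -0.    -1.   ]]
tcp [ 0.576 -0.165  0.137] [357.2 272.9] [254.  220.4]
graspp [ 0.576 -0.165  0.156] [358.9 266.8] [253.9 232. ]
tipL [ 0.579 -0.137  0.137] [347.  261.6] [296.9 220.5]
tipR [ 0.573 -0.192  0.137] [367.8 284.7] [211.  220.4]
tab [ 0.576 -0.168  0.165] [361.3 265.1] [248.  239.1]
```

View pics/z5.png

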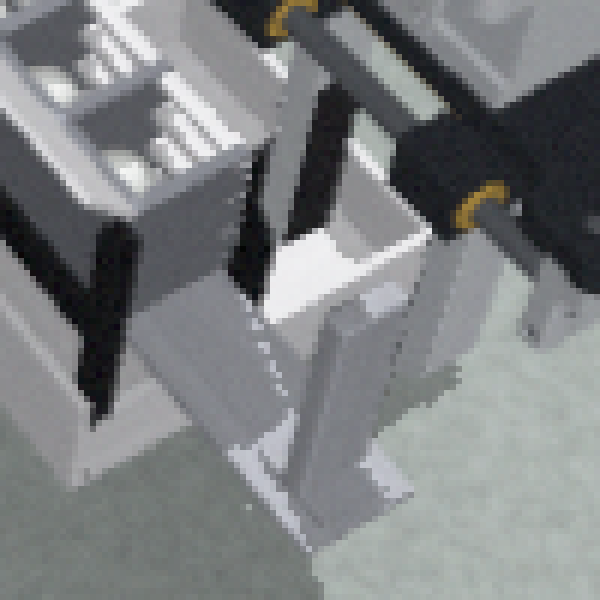

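View pics/z6.png

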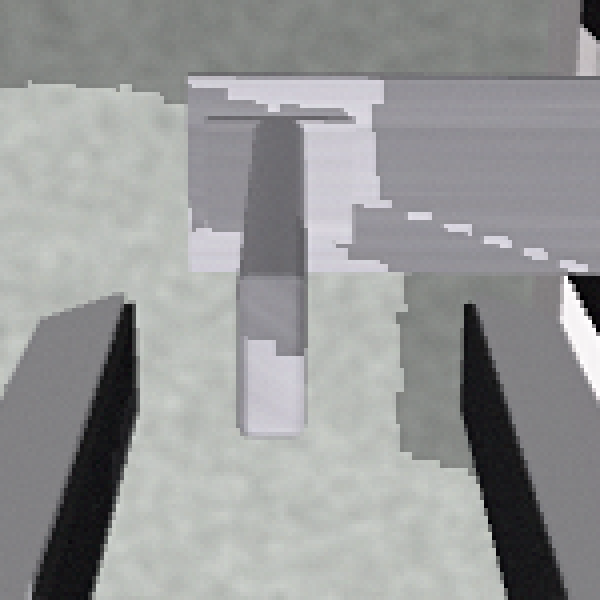

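```bash
python3 - <<'E'
from h import *
b=load("s2");w=load("w2");w0=load("wrist0")
def tri(a,pa,c,pc):
    o1,d1=ray(a,*pa);o2,d2=ray(c,*pc);d1/=np.linalg.norm(d1);d2/=np.linalg.norm(d2)
    s=np.linalg.lstsq(np.c_[d1,-d2],o2-o1,rcond=None)[0];x,y=o1+s[0]*d1,o2+s[1]*d2
    return (x+y)/2,np.linalg.norm(x-y)
print(tri(w,(295.5,225.5),b,(349.0,254.8)))
# tab top-centre by the same two views
print("tab",tri(w,(180+274/4-.4,150+355/4-.4),b,(300+370/6-.4,215+300/6-.4)))
for a in(w,):
    C=-a["R"].T@a["t"];print(C.round(3)); print(a["R"].round(3))
cv2.imwrite("pics/z7.png",cv2.resize(b["pixels"][225:285,330:395],None,fx=9,fy=9,interpolation=cv2.INTER_CUBIC))
E
```

```text
(array([ 0.57065296, -0.14145492,  0.16970138]), np.float64(0.0035969691996916705))
tab (array([ 0.57558591, -0.16793084,  0.16694196]), np.float64(0.0008628025127332545))
[ 0.494 -0.155  0.347]
[[ 0.105  0.994 -0.001]
 [ 0.955 -0.101  0.28 ]
 [ 0.278 -0.03  -0.96 ]]
```

View pics/z7.png

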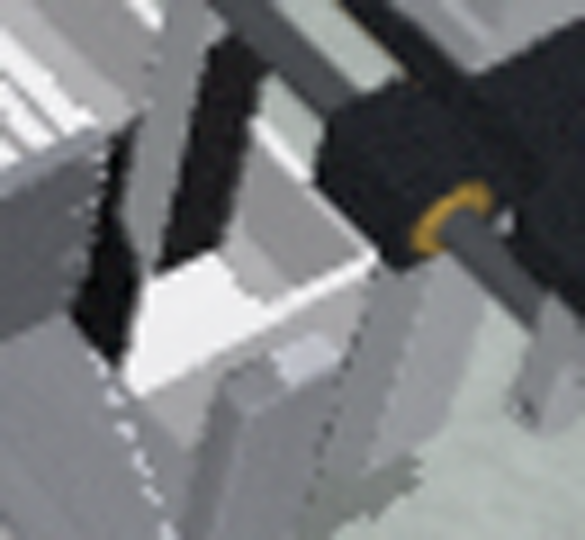

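```bash
python3 - <<'E'
from h import *
from scipy.spatial.transform import Rotation as Ro
b=load("side0");w=load("wrist0");t=load("top0")
p=np.array([0.2453123 , 0.49173088, 0.17278909]);R=Ro.from_quat([.22936,.97334,-.0008,-.00027]).as_matrix()
for dz in(0,.033):
  for s in(-1,1):
    for e in(-.008,.008):
      q=p+R@[e,s*.047,-dz];print(dz,s,e,np.round(proj(b,q),1),np.round(proj(w,q),1),np.round(proj(t,q),1))
cv2.imwrite("pics/z8.png",cv2.resize(b["pixels"][60:160,0:100],None,fx=6,fy=6,interpolation=cv2.INTER_CUBIC))
cv2.imwrite("pics/z9.png",cv2.resize(t["pixels"][284:384,0:100],None,fx=6,fy=6,interpolation=cv2.INTER_CUBIC))
E
```

```text
0 -1 -0.008 [ 34.5 154.2] [184.2 228.4] [ 62.8 363.2]
0 -1 0.008 [ 26.6 155.2] [182.7 205.6] [ 58.2 371.6]
0 1 -0.008 [ 40.2 126.9] [325.9 228.6] [ 17.5 338.1]
0 1 0.008 [ 32.8 127.8] [327.4 205.7] [ 12.7 346.4]
0.033 -1 -0.008 [ 28.8 142.3] [172.7 251.1] [ 55.5 366.5]
0.033 -1 0.008 [ 20.7 143.3] [170.8 225.1] [ 50.6 375.2]
0.033 1 -0.008 [ 35. 115.] [337.3 251.3] [  8.4 340.4]
0.033 1 0.008 [ 27.4 115.9] [339.3 225.2] [  3.4 349. ]
```

View pics/z8.png

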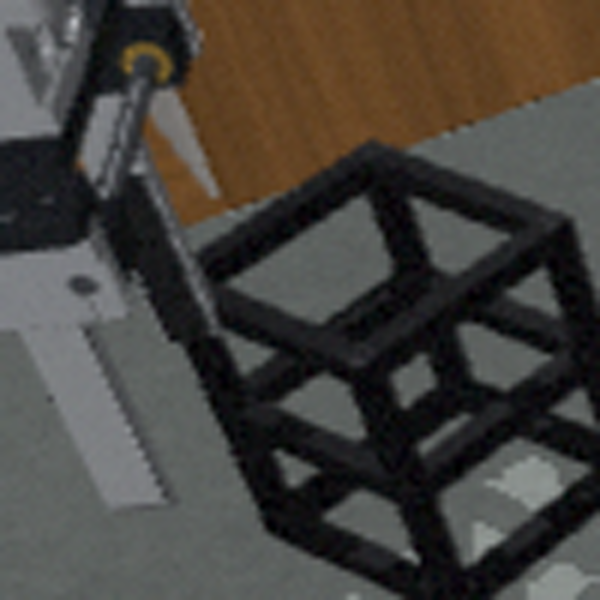

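View pics/z9.png

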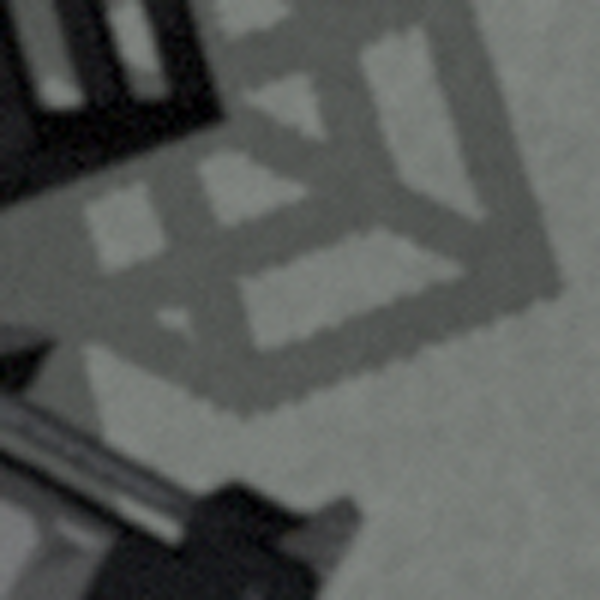

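All three cameras agree that the finger tips are about 33 mm higher than the reported TCP. In the side view the tip is at (22,144) against a predicted (30,155). In the wrist view it is at row 225 against 206. The tips are therefore still at the tab's top edge. I'll go down a further 38 mm, which leaves clearance under either reading, and close.

```bash
python3 -m inch '[{"travel":[0,-0.003,-0.008],"delta_rot":[0,0,0]},{"travel":[0,0,-0.012],"delta_rot":[0,0,0]},{"travel":[0,0,-0.010],"delta_rot":[0,0,0]},{"travel":[0,0,-0.008],"delta_rot":[0,0,0]},{"travel":[0,0,0],"delta_rot":[0,0,0]}]'
python3 -m inch '[{"travel":[0,0,0],"delta_rot":[0,0,0]},{"travel":[0,0,0],"delta_rot":[0,0,0]},{"travel":[0,0,0],"delta_rot":[0,0,0]},{"travel":[0,0,0],"delta_rot":[0,0,0]},{"travel":[0,0,0],"delta_rot":[0,0,0]},{"travel":[0,0,0],"delta_rot":[0,0,0]},{"travel":[0,0,0],"delta_rot":[0,0,0]},{"travel":[0,0,0],"delta_rot":[0,0,0]}]' 255 25
python3 - <<'E'
from h import *
snap("wrist","w3");snap("side","s3");st=ctrl.state();print(st["time"],st["position"],st["grip_width"],st["wrist_force"])
b=load("s3")["pixels"];w=load("w3")["pixels"]
cv2.imwrite("pics/z10.png",np.hstack([cv2.resize(b[200:320,280:400],(390,390)),cv2.resize(w[100:384,140:424],(390,390))]))
E
```

```text
time: 3.52
position: [0.5738, -0.1672, 0.0942]
ee_rot: [0.053, 0.999, 0.001, -0.003]
wrist_force: [-0.6, -0.5, 0.0]
grip_width: 0.491
time: 4.18
position: [0.5758, -0.1679, 0.0982]
ee_rot: [0.054, 0.999, 0.0, 0.0]
wrist_force: [-0.6, 0.5, 0.4]
grip_width: 0.107
4.2833 [ 0.57581966 -0.16789172  0.09816201] 0.10314889254065891 [-0.02147807  0.24221846  2.08674688]
```

View pics/z10.png

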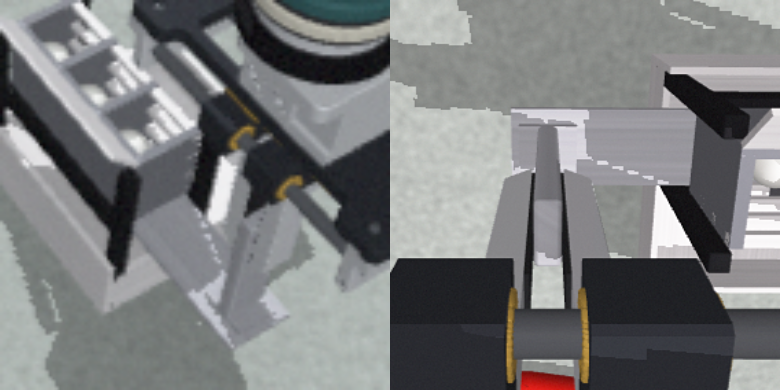

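Grip width is 0.103 × 94 mm ≈ 9.7 mm, which matches the 10 mm plate, so the tab is held between the pads. I'll pull 52 mm along hopper -x, which is world (-0.105, -0.995).

```bash
python3 -m inch '[{"travel":[-0.0004,-0.004,0],"delta_rot":[0,0,0]},{"travel":[-0.0007,-0.007,0],"delta_rot":[0,0,0]},{"travel":[-0.0007,-0.007,0],"delta_rot":[0,0,0]},{"travel":[-0.0008,-0.007,0],"delta_rot":[0,0,0]},{"travel":[-0.0007,-0.007,0],"delta_rot":[0,0,0]},{"travel":[-0.0008,-0.007,0],"delta_rot":[0,0,0]},{"travel":[-0.0007,-0.007,0],"delta_rot":[0,0,0]},{"travel":[-0.0006,-0.0055,0],"delta_rot":[0,0,0]},{"travel":[0,0,0],"delta_rot":[0,0,0]},{"travel":[0,0,0],"delta_rot":[0,0,0]},{"travel":[0,0,0],"delta_rot":[0,0,0]},{"travel":[0,0,0],"delta_rot":[0,0,0]}]' - 40
python3 - <<'E'
from h import *
snap("wrist","w4");snap("top","t4");snap("side","s4");st=ctrl.state();print(st["time"],st["position"],st["grip_width"],st["wrist_force"])
t=load("t4")["pixels"];w=load("w4")["pixels"]
cv2.imwrite("pics/z11.png",np.hstack([cv2.resize(t[120:220,280:410],(390,300)),cv2.resize(w[100:384,140:512],(393,300))]))
cv2.imwrite("pics/z12.png",cv2.resize(load("s4")["pixels"][180:330,260:420],None,fx=3.7,fy=3.7))
E
```

```text
time: 5.28
position: [0.5697, -0.2217, 0.0982]
ee_rot: [0.054, 0.999, -0.001, -0.0]
wrist_force: [-2.4, -1.5, 5.3]
grip_width: 0.105
5.4333 [ 0.56971104 -0.22160425  0.09815666] 0.10043322364661486 [-2.79746238 -2.26611248  5.5994146 ]
```

View pics/z11.png

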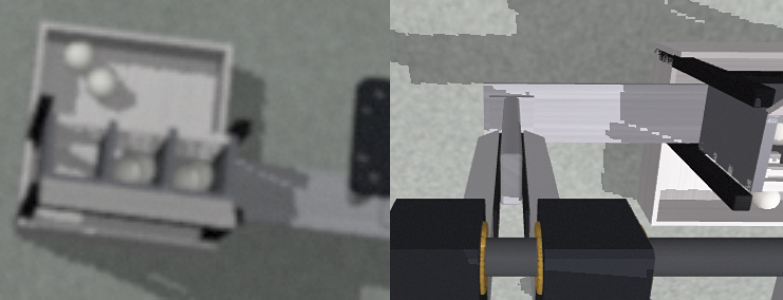

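View pics/z12.png

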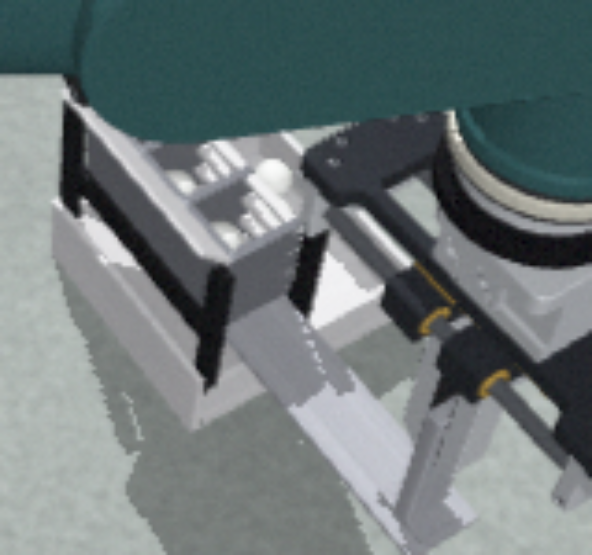

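The top view shows both far-pocket balls in the tray, at zoom (78,53) and (100,80). The far pocket is empty, and the middle and near pockets still show their balls. Now I'll push the gate shut, first back the 54 mm it moved, then in small steps until the wrist force rises.

```bash
python3 -m inch '[{"travel":[0.0004,0.004,0],"delta_rot":[0,0,0]},{"travel":[0.0007,0.007,0],"delta_rot":[0,0,0]},{"travel":[0.0008,0.007,0],"delta_rot":[0,0,0]},{"travel":[0.0008,0.007,0],"delta_rot":[0,0,0]},{"travel":[0.0008,0.007,0],"delta_rot":[0,0,0]},{"travel":[0.0008,0.007,0],"delta_rot":[0,0,0]},{"travel":[0.0007,0.007,0],"delta_rot":[0,0,0]},{"travel":[0.0005,0.005,0],"delta_rot":[0,0,0]},{"travel":[0,0,0],"delta_rot":[0,0,0]},{"travel":[0,0,0],"delta_rot":[0,0,0]}]'
python3 -m inch '[{"travel":[0,0.001,0],"delta_rot":[0,0,0]},{"travel":[0,0.001,0],"delta_rot":[0,0,0]},{"travel":[0,0,0],"delta_rot":[0,0,0]}]'
```

```text
time: 6.27
position: [0.5758, -0.1685, 0.0981]
ee_rot: [0.053, 0.999, -0.0, 0.0]
wrist_force: [-1.2, 0.0, 6.8]
grip_width: 0.101
time: 6.52
position: [0.5759, -0.1676, 0.0981]
ee_rot: [0.054, 0.999, -0.001, 0.0]
wrist_force: [-1.2, -1.5, 5.5]
grip_width: 0.104
```

```bash
python3 -m inch '[{"travel":[0,0.001,0],"delta_rot":[0,0,0]},{"travel":[0,0.001,0],"delta_rot":[0,0,0]},{"travel":[0,0,0],"delta_rot":[0,0,0]}]'
python3 -m inch '[{"travel":[0,0.001,0],"delta_rot":[0,0,0]},{"travel":[0,0.001,0],"delta_rot":[0,0,0]},{"travel":[0,0,0],"delta_rot":[0,0,0]}]'
```

```text
time: 6.77
position: [0.5761, -0.1654, 0.0982]
ee_rot: [0.054, 0.999, -0.001, 0.001]
wrist_force: [-0.9, -2.5, 4.7]
grip_width: 0.103
time: 7.02
position: [0.5763, -0.1642, 0.0982]
ee_rot: [0.054, 0.999, -0.002, 0.001]
wrist_force: [-0.2, -5.3, 4.5]
grip_width: 0.107
```

```bash
python3 -m inch '[{"travel":[0,0.001,0],"delta_rot":[0,0,0]},{"travel":[0,0.001,0],"delta_rot":[0,0,0]},{"travel":[0,0,0],"delta_rot":[0,0,0]}]'
python3 -m inch '[{"travel":[0,0.001,0],"delta_rot":[0,0,0]},{"travel":[0,0,0],"delta_rot":[0,0,0]}]'
python3 - <<'E'
from h import *
snap("top","t5");t=load("t5")["pixels"]
cv2.imwrite("pics/z13.png",cv2.resize(t[120:220,280:410],None,fx=5,fy=5))
E
```

```text
time: 7.27
position: [0.5763, -0.1643, 0.0982]
ee_rot: [0.054, 0.999, -0.003, 0.001]
wrist_force: [-0.0, -10.0, 3.8]
grip_width: 0.104
time: 7.43
position: [0.5763, -0.1644, 0.0982]
ee_rot: [0.055, 0.999, -0.004, 0.001]
wrist_force: [-0.2, -12.8, 3.3]
grip_width: 0.107
```

View pics/z13.png

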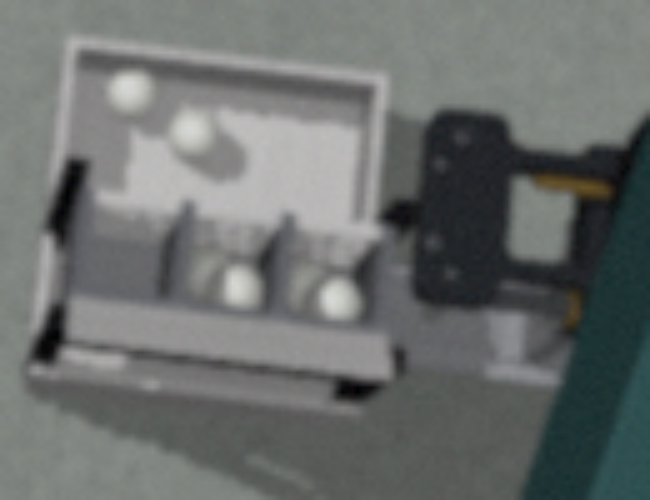

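The gate is on its stop: y holds at -0.1644 while the force climbs to about 13 N. The far pocket now shows a closed grey floor, and the other pockets are full. I'll back off the push, open partly and rise.

```bash
python3 -m inch '[{"travel":[0,-0.003,0],"delta_rot":[0,0,0]},{"travel":[0,0,0],"delta_rot":[0,0,0]}]'
python3 -m inch '[{"travel":[0,0,0],"delta_rot":[0,0,0]},{"travel":[0,0,0],"delta_rot":[0,0,0]},{"travel":[0,0,0],"delta_rot":[0,0,0]},{"travel":[0,0,0],"delta_rot":[0,0,0]},{"travel":[0,0,0],"delta_rot":[0,0,0]},{"travel":[0,0,0],"delta_rot":[0,0,0]}]' 130
```

```text
time: 7.65
position: [0.5763, -0.1642, 0.0982]
ee_rot: [0.054, 0.999, -0.001, 0.001]
wrist_force: [1.0, -4.7, 5.1]
grip_width: 0.103
time: 8.15
position: [0.5755, -0.1619, 0.0972]
ee_rot: [0.053, 0.999, 0.0, -0.0]
wrist_force: [-1.0, -0.1, 0.1]
grip_width: 0.478
```

```bash
python3 -m inch '[{"travel":[0,-0.002,0.008],"delta_rot":[0,0,0]},{"travel":[0,0,0.015],"delta_rot":[0,0,0]},{"travel":[0,0,0.020],"delta_rot":[0,0,0]},{"travel":[0,0,0.025],"delta_rot":[0,0,0]},{"travel":[0,0,0.025],"delta_rot":[0,0,0]},{"travel":[0,0,0.025],"delta_rot":[0,0,0]},{"travel":[0,0,0.025],"delta_rot":[0,0,0]},{"travel":[0,0,0.010],"delta_rot":[0,0,0]}]'
python3 -m inch '[{"travel":[-0.015,0,0],"delta_rot":[0,0,0]},{"travel":[-0.025,0,0],"delta_rot":[0,0,0]},{"travel":[-0.03,0,0],"delta_rot":[0,0,0]},{"travel":[-0.03,0,0],"delta_rot":[0,0,0]},{"travel":[-0.03,0,0],"delta_rot":[0,0,0]},{"travel":[-0.02,0,0],"delta_rot":[0,0,0]},{"travel":[0,0,0],"delta_rot":[0,0,0]},{"travel":[0,0,0],"delta_rot":[0,0,0]}]'
python3 - <<'E'
from h import *
snap("top","t6");snap("side","s6");t=load("t6")["pixels"];s=load("s6")["pixels"]
cv2.imwrite("pics/z14.png",cv2.resize(t[110:230,60:420],None,fx=2.2,fy=2.2))
cv2.imwrite("pics/z15.png",cv2.resize(s[100:310,150:400],None,fx=2.5,fy=2.5))
cv2.imwrite("pics/z16.png",cv2.resize(t[115:225,270:420],None,fx=5.2,fy=5.2,interpolation=cv2.INTER_CUBIC))
print(ctrl.state()["time"])
E
```

```text
time: 8.82
position: [0.5769, -0.1649, 0.2561]
ee_rot: [0.053, 0.999, -0.001, 0.004]
wrist_force: [0.1, -0.4, -0.0]
grip_width: 0.49
time: 9.48
position: [0.4255, -0.1644, 0.2511]
ee_rot: [0.054, 0.999, -0.0, 0.001]
wrist_force: [0.5, -0.5, 0.5]
grip_width: 0.493
9.5833
```

View pics/z14.png

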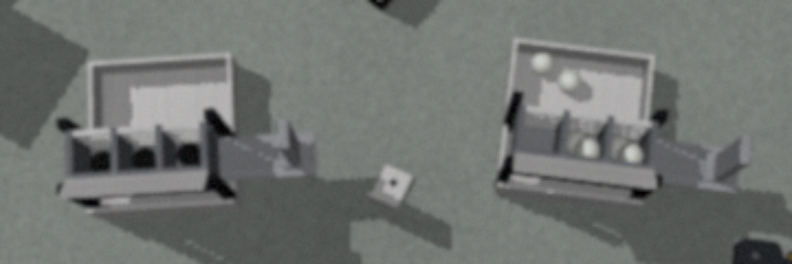

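View pics/z15.png

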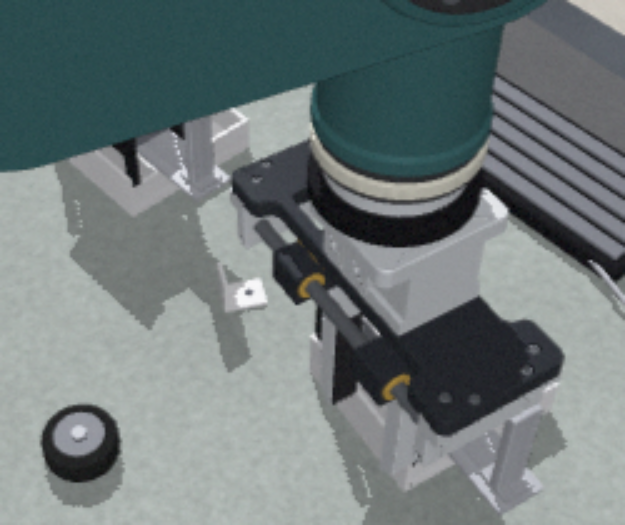

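View pics/z16.png

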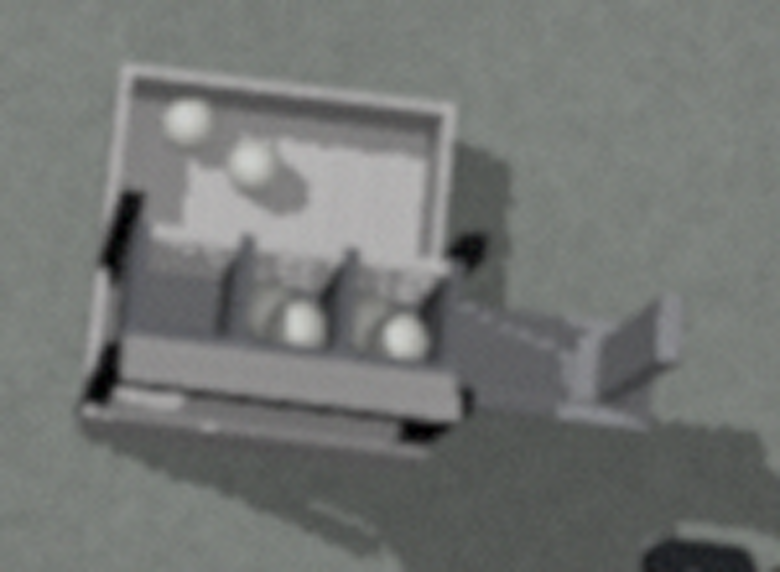

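The final top view shows the tab slightly further in than at the start. Both far balls are in the tray, the middle and near pockets still hold their balls, and the other hopper's gate hasn't moved. Nothing is touching the gripper, so I'm handing in.

```bash
python3 - <<'E'
from h import *
print(ctrl.close_job())
E
```

```text
the job is handed in; nothing more can be done
None
```

I gripped the white-ball hopper's tab, pulled the gate out about 54 mm so the far pocket's two balls dropped into the tray, pushed the gate shut and let go. I handed the job in at about 9.6 s.

**Last checks:**
- **Gate shut:** while pushing, the tab stopped at y = -0.164 as the force rose to about 13 N, so the gate was on its hard stop. After letting go, the top view shows the tab slightly further in than at the start.
- **Balls:** both far-pocket balls are in the tray. The middle and near pockets still show their balls above the closed gate.
- **Other hopper:** its gate looks unmoved, and I never touched it.
- **Gripper clear:** wrist force was under 1 N after backing away.

**Disagreement found:** all three cameras put the finger tips about 33 mm higher than the reported TCP. I went 38 mm lower before closing; the 9.7 mm grip width matched the 10 mm plate.

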